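Switch on the panel test supply under a push-latch lid

ROBOT

A 6-joint arm with a two-finger parallel gripper is mounted at the origin on the work surface. World frame = base frame: x ahead of the robot, y to its left, z up, the work surface at z = 0. Lengths are in m, angles in degrees, forces in N, time in s.
With the tool pointing down it reaches from about 0.4 to 0.825 m from the base axis. Payload 7 kg.
Tool frame: the origin (TCP) lies midway between the tips of the shut fingers; the grasp point (between the pads) lies 19 mm behind it; z points along the fingers, y is the direction in which the jaws open and shut (so a half turn about z gives the same grasp; the last joint's range is limited). The gripper opens to 88 mm and grips with 3 to 60 N. Pads are 19 mm wide; open, the fingers measure 130 mm over their backs; the gripper's body (78 mm by 193 mm) begins 47 mm behind the grasp point.
Start: joints at [82.282, 20.546, 0.682, 0, -70.136, -16.507], TCP at [0.277, 0.616, 0.227] pointing down, gripper open.
Joint ranges: [-176.03, 176.03], [-82.01, 121.73], [-58.28, 71.71], [-173.87, 95.51], [-174.79, -0.11], [-173.66, 173.66]. Speed limits (degrees/s): [136.94, 136.94, 172.46, 180, 180, 180].

INTERFACE

Orientations are given as [roll, pitch, yaw] about the fixed x, y, z axes, in that order (R = Rz(yaw) Ry(pitch) Rx(roll)).
In Python, from plant import ctrl gives the robot as it stands. The module is installed in compiled form; this text tells all that it offers.
- The arm moves only by the tool arm_command, never from a script. Its argument "targets" is a list that holds one entry, the list of rows, each a list of 7 numbers: the turn, a rotation vector about the world's x, y, z in rad, then the shift along the world's x, y, z in cm, then the opening, from 0 (shut) to 1 (fully open). A call has 1 to 8 rows; each row is the pose to reach, as a shift and turn from the pose commanded when the call began; what a row does not reach only later rows make up. A row lasts 1/12 s, in which the tool goes at most 41.7 mm and 7.16 degrees, less where a joint would pass 70% of its speed; a pose out of reach is approached as far as the arm can. A call with a gripper value outside its range is refused whole. The fingers move at their own pace and stop on an object; the grip force is fixed at half the most. Time passes only in rows, so rows that repeat a pose let the fingers close. It gives the time, the measured TCP pose, the force and the opening at its end, in the units of the state.
- ctrl.get_obs(): the state, without advancing time (a new reading comes with each control period).
- ctrl.snapshot(name): name is "scene" or "top" or "wrist"; returns the picture (400x640x3 uint8, blue, green, red); there is no depth.
- ctrl.camera_model(name): a dict with "K" (3x3 intrinsics, pixels), "xyz" and "rotation" of the camera in the world. Camera axes: x right, y up, looking along -z (the intrinsics and any distortion apply to the point x, -y, -z); pixel columns grow to the right and rows downward; lengths in m; the calibration is good to about 2 mm. A picture is of the moment at which its call begins: read the wrist's pose just before it. camera_model takes no time and is no camera call; for the wrist camera it gives the pose at the moment of the call.
- ctrl.close_job(): hands the job in, once; it reports no verdict.
The state is a dict: "clock": time; "joint_pos": joint angles; "qvel": joint speeds; "tau": joint torques, N m; "tool_pos": TCP position; "orientation": TCP orientation; "force": force on the tool from outside, world axes, zero at the start; "moment": the same for the moment, N m; "opening": finger opening in m.
Only numpy, scipy, OpenCV 4.12 (cv2) and the standard library are available. Lean on these libraries where they do the work, as an engineer would, in place of code of your own. Each camera call takes 0.05 s, during which the arm holds its last target. There are 200 camera calls.

TASK

Switch on the panel test supply at the bench power box: press the orange-ringed mark on its grey lid and let go so that the lid pops open, press down the marked front half of the red rocker inside so that it snaps on, then push the lid back down and press it at the front until it latches shut and stays flush. Do it all with touches of the fingertips: do not pry, pull or hold the lid by its inner side, and leave the black and white rockers and everything else on the bench where they are.

Things in the scene. Friction and masses are not known exactly. Their poses are not given: they have to be found in the camera images.
- power_box: grey bench power box screwed to the green bench, 190 mm deep (its x), 220 wide (y), 70 high. Origin: centre of its underside; -x its front, +x its hinge side. Lid between 10 mm cheeks. Under it an aluminium deck 30 mm above the bench with three rockers abreast, 58 mm apart in any order, 18 mm in front of the box centre; a latch block 57 mm high, 48 wide inside the front wall's middle; low terminals near the hinge
- lid (a joint): grey push-latch lid, 196 mm wide, 160 mm from hinge to front edge, 4 mm thick. Angle in rad: 0 = shut, latched, flush; 1.40 = fully open, nearly upright, leaning 10 degrees to the front; -0.041 = pressed in to its stop, 6 mm at the front. Shut: pressed at the mark nearly to the stop (2 N; 8 N to be sure) and let go, it unlatches and a spring swings it up in about 1 s, so the finger must get out of its way
- lid_press (a point): orange ring with black centre, 26 mm across, the press mark on the lid's outer face: on the lid's middle line, 140 mm from the hinge line (20 mm from the front edge). It moves with the lid; shut, it lies 70 mm above the bench top. To shut the open lid, push its outer face down from behind (1 to 2 N near the front edge), press here to the stop and let go: it latches and returns to 0; not latched, it springs open again
- lid_hinge (a point): fixed point above the middle of the lid's hinge axis, level with the shut lid's outer face (70 mm above the bench top, 75 mm behind the box's centre); the axis itself runs along the box's y, 4 mm below this point
- lid_inside: black inner face of the lid with the white latch tongue that hangs 28 mm from it near the front edge; not to be touched by the fingers. Origin on the hinge axis
- rocker_red (a joint): red rocker switch (test supply for the panels), 34 mm long (box x), 24 mm wide, in a black bezel 44 x 32 mm, 5 mm high. Angle in rad: 0 = off (near half, towards the box's front, stands up), 0.40 = on (near half pressed down, level). It is over-centre: it snaps either way from 0.2, with about 4 N on the end of the raised half. It starts off
- rocker_red_near (a point): point on the top of the red rocker's near half (the half with a white bar mark), 12.5 mm to the front of the rocker's axis; in the off position about 44 mm above the bench top, 5 mm lower when on
- rocker_black (a joint): black rocker switch of the same size and angles; starts off (0) and stays so
- rocker_black_near (a point): the same point on the black rocker
- rocker_white (a joint): white rocker switch of the same size and angles; starts on (0.40) and stays so
- rocker_white_near (a point): the same point on the white rocker
- spool: loose white reel of solder wire standing on its flange, 64 mm across, 45 mm high; bystander; origin at the centre of its underside
- flux: loose small clear flux bottle with a yellow label and red cap, 38 mm across, 85 mm high; bystander; origin at the centre of its underside
- driver: loose white LED driver module, 125 x 44 x 28 mm (148 mm long over its end caps); bystander; origin at the centre of its underside, x along its length
- screwdriver: loose screwdriver with orange handle lying along its x axis, 170 mm long, under 35 mm high; bystander
- cutters: loose side cutters with red handles lying flat, about 135 mm long (x), 65 mm wide, 15 mm high; bystander; origin at the pivot
- parts_bin: loose red open plastic bin, 130 x 100 x 50 mm; bystander; origin at the centre of its underside
- tape: loose tan roll of tape lying flat, 90 mm across, 24 mm high; bystander; origin at the centre of its underside

How it is judged (in metres and radians):
On the way, in this order (a step that is already met when the one before it is completed fails the run):
1. the shut lid is pressed in below flush (value of joint lid below -0.015 rad).
2. the lid has popped up open (value of joint lid above 1.1 rad), for 0.1 s.
3. the red rocker is on while the lid stands open (value of joint rocker_red above 0.33 rad and value of joint lid above 0.8 rad), for 0.1 s.
4. the lid is pressed in below flush again (value of joint lid below -0.005 rad).
At the end, for the whole second after the job is handed in: the lid is latched: it stays within -0.01 to 0.02 rad of flush with nothing touching it; the red rocker is on (over 0.33 rad), the black one off (under 0.07) and the white one on (over 0.33) (value of joint lid between -0.01 and 0.02 rad and velocity of joint lid below 0.05 rad/s and value of joint each of rocker_red, rocker_white above 0.33 rad and value of joint rocker_black below 0.07 rad).
It fails at once if the lid is pried, pulled or held by its inner side (contact force between the fingers and lid_inside above 3 N).
It fails at once if the black or the white rocker is switched (distance of any of rocker_black_near, rocker_white_near from where it was at the start of the episode above 0.003 m).
It fails at once if a bystander is lifted or pushed more than 2 cm away (distance of any of spool, flux, driver, screwdriver, cutters, parts_bin, tape from where it was at the start of the episode above 0.02 m).
It also fails if it takes over 54 s, if anything falls off the work surface, if the arm or the gripper's body presses on something with over 40 N, if the wrist force passes 120 N, or if a joint passes its speed limit or range.

## Working session

There is one attempt and no reset: what is moved stays moved. The work goes in short steps, Python scripts to look and compute and a tool call to move; the robot and the scene stay as the last step left them, time stands still between calls to the robot, and variables do not carry over. Pictures are saved under pics/ and viewed, about 8 in all and at most 12, crops included, and the job is handed in when it is done.

Besides the shell and the picture viewer there is one more tool, called after "Call:" by a JSON object that holds its "name" and its "arguments". arm_command: Moves the arm, as the interface text tells. Its arguments: {"type":"object","properties":{"targets":{"type":"array","items":{"type":"array","items":{"type":"array","items":{"type":"number"}}}}},"required":["targets"]}

```bash
mkdir -p pics; ls; python3 - <<'E'
from plant import ctrl
import cv2,numpy as np
for n in("scene","top"):
    m=ctrl.camera_model(n);print(n,m)
    cv2.imwrite(f"pics/{n}0.png",ctrl.snapshot(n))
o=ctrl.get_obs();print(o)
E
```

```text
pics
scene {'K': array([[482.40960927,   0.        , 315.43798487],
       [  0.        , 482.40960927, 205.30980269],
       [  0.        ,   0.        ,   1.        ]]), 'xyz': array([ 1.41852624, -0.42843172,  0.67673094]), 'rotation': array([57.27910191,  0.80233804, 54.84856749])}
top {'K': array([[505.63072692,   0.        , 324.33089042],
       [  0.        , 505.63072692, 205.44200678],
       [  0.        ,   0.        ,   1.        ]]), 'xyz': array([0.52989516, 0.1054901 , 1.44824446]), 'rotation': array([ 2.80063584e+00,  6.00726549e-02, -8.92493845e+01])}
{'clock': 0.1, 'joint_pos': array([ 8.22793681e+01,  2.05871166e+01,  6.38593771e-01, -1.79269735e-02,
       -7.01343458e+01, -1.65056918e+01]), 'qvel': array([-0.10438353, -0.01530496,  0.08865916,  0.11450769,  0.01258238,
        0.10765831]), 'tau': array([-7.02230500e-04, -5.84162629e+01,  2.93749666e+01,  7.01552868e+00,
        1.01940637e-02, -3.53304790e-05]), 'tool_pos': array([0.27683847, 0.61514287, 0.22571493]), 'orientation': array([ 1.79915758e+02, -7.38715325e-03, -2.42324223e+01]), 'force': array([-0.26027227, -0.42110227, -0.26043312]), 'moment': array([-0.01339165,  0.00247735, -0.0419449 ]), 'opening': 0.0873794802667588}
```

View pics/top0.png

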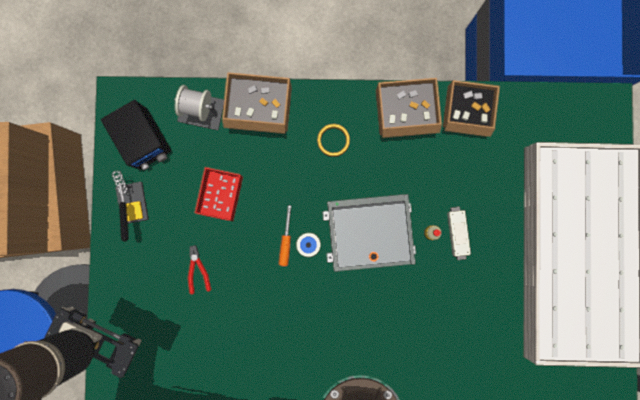

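View pics/scene0.png

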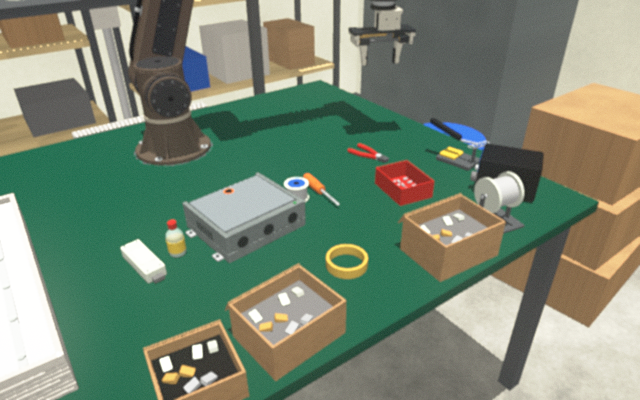

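Top view: the box is at about (370,232), the ring at (374,257), and the hinge side is away from the robot. Flux is at (433,232) and the spool at (308,245). In the scene view the ring is at (229,190), seen from behind the hinge.

```bash
cat > h.py <<'E'
import cv2,numpy as np
from plant import ctrl
from scipy.spatial.transform import Rotation as Ro
def ray(n,px,m=None):
    m=m or ctrl.camera_model(n);p=np.linalg.inv(m["K"])@[px[0],px[1],1]
    return np.array(m["xyz"]),Ro.from_euler('xyz',m["rotation"],degrees=True).as_matrix()@[p[0],-p[1],-p[2]]
def onz(n,px,z,m=None):
    c,d=ray(n,px,m);return c+d*(z-c[2])/d[2]
def proj(n,P,m=None):
    m=m or ctrl.camera_model(n)
    q=Ro.from_euler('xyz',m["rotation"],degrees=True).as_matrix().T@(np.array(P)-m["xyz"])
    u=m["K"]@[q[0],-q[1],-q[2]];return u[:2]/u[2]
def blob(mask,roi):
    x0,y0,x1,y1=roi;s=np.zeros_like(mask);s[y0:y1,x0:x1]=mask[y0:y1,x0:x1]
    c=max(cv2.findContours(s,0,2)[0],key=cv2.contourArea);x=cv2.moments(s,True)
    return c,(x['m10']/x['m00'],x['m01']/x['m00']),x['m00']
E
python3 - <<'E'
from h import *
for n,roi in(("top",(360,245,390,270)),("scene",(215,180,240,198))):
    im=cv2.imread(f"pics/{n}0.png");hsv=cv2.cvtColor(im,cv2.COLOR_BGR2HSV)
    m=cv2.inRange(hsv,(2,120,60),(22,255,255));c,p,a=blob(m,roi);print(n,p,a,onz(n,p,.07))
    if n=="scene": pass
im=cv2.imread("pics/top0.png");hsv=cv2.cvtColor(im,cv2.COLOR_BGR2HSV)
print(hsv[230,370],hsv[205,330:340,:].tolist())
m=cv2.inRange(hsv,(0,0,90),(180,70,255))
m=cv2.morphologyEx(m,cv2.MORPH_OPEN,np.ones((5,5)))
c,p,a=blob(m,(322,185,420,280));r=cv2.minAreaRect(c);print(r)
B=np.array([onz("top",q,.07) for q in cv2.boxPoints(r)]);print(B.round(4))
for i in range(4):
    e=B[(i+1)%4]-B[i];print(np.linalg.norm(e),np.degrees(np.arctan2(e[1],e[0])))
print(B.mean(0))
E
```

```text
top (373.17391304347825, 256.0652173913044) 46.0 [ 0.46140512 -0.02660569  0.07      ]
scene (228.17391304347825, 190.82608695652175) 23.0 [ 0.46063275 -0.02615757  0.07      ]
[ 99  10 178] [[70, 10, 150], [60, 7, 155], [55, 10, 149], [50, 5, 148], [72, 8, 150], [69, 17, 151], [64, 53, 149], [66, 56, 147], [66, 26, 145], [50, 10, 147]]
((368.94610595703125, 232.4337158203125), (70.72758483886719, 89.12055206298828), 84.5596694946289)
[[ 0.6081  0.1164  0.07  ]
 [ 0.6344 -0.1256  0.07  ]
 [ 0.4431 -0.1447  0.07  ]
 [ 0.4171  0.0957  0.07  ]]
0.24346136956616182 -83.80376695168944
0.19222076224212994 -174.29309019999968
0.24180913340632273 96.1675553168355
0.1920927220967934 6.199413542377733
[ 0.52566242 -0.01456813  0.07      ]
```

Call:
{"name": "arm_command", "arguments": {"targets": [[[0,0,0.1,1.1,-3.8,0.4,0],[0,0,0.2,2.2,-7.6,0.8,0],[0,0,0.3,3.3,-11.4,1.2,0],[0,0,0.4,4.4,-15.2,1.6,0],[0,0,0.528,5.5,-19.0,2.0,0],[0,0,0.528,6.6,-22.8,2.4,0],[0,0,0.528,7.7,-26.6,2.8,0],[0,0,0.528,8.8,-30.4,3.2,0]]]}}

```text
clock: 0.77
tool_pos: [0.3649, 0.3094, 0.2586]
orientation: [180.0, 0.0, 6.0]
force: [0.7, 0.2, 0.3]
opening: 0.04
```

Call:
{"name": "arm_command", "arguments": {"targets": [[[0,0,0,1.1,-3.8,0.4,0],[0,0,0,2.2,-7.6,0.8,0],[0,0,0,3.3,-11.4,1.2,0],[0,0,0,4.4,-15.2,1.6,0],[0,0,0,5.5,-19.0,2.0,0],[0,0,0,6.6,-22.8,2.4,0],[0,0,0,7.7,-26.6,2.8,0],[0,0,0,8.8,-30.4,3.2,0]]]}}

```text
clock: 1.43
tool_pos: [0.4528, 0.0056, 0.2909]
orientation: [-180.0, -0.0, 6.0]
force: [1.1, 0.9, -0.5]
opening: 0.0003
```

```bash
python3 - <<'E'
from h import *
o=ctrl.get_obs();print(o["clock"],o["tool_pos"],o["orientation"],o["opening"])
m=ctrl.camera_model("wrist");print(m)
cv2.imwrite("pics/w1.png",ctrl.snapshot("wrist"))
E
```

```text
1.4333 [0.45278034 0.00558155 0.29089553] [-1.79978452e+02 -2.79108024e-02  6.04673350e+00] 0.0003285493026019496
{'K': array([[329.87715866,   0.        , 319.86707259],
       [  0.        , 329.87715866, 201.38125063],
       [  0.        ,   0.        ,   1.        ]]), 'xyz': array([0.53243224, 0.01479472, 0.44954386]), 'rotation': array([-1.72254975e+01,  2.88698440e-03, -8.39927744e+01])}
```

View pics/w1.png

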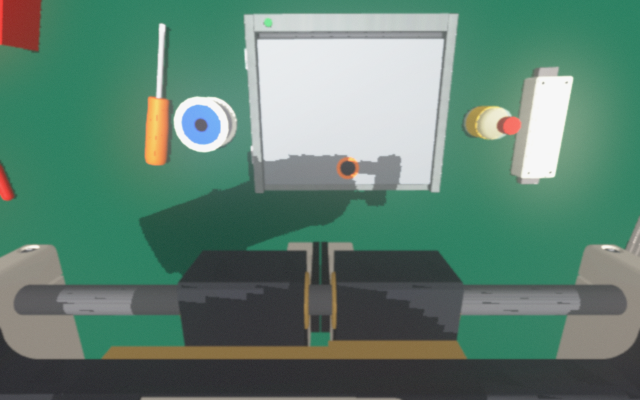

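Wrist view: the ring is at (347,168) and the lid is bounded by cheeks at columns of about 255 and 443. There is a green mark at (267,22) by the hinge, and the shut fingers are near (320,245).

```bash
python3 - <<'E'
from h import *
im=cv2.imread("pics/w1.png");hsv=cv2.cvtColor(im,cv2.COLOR_BGR2HSV)
mm=ctrl.camera_model("wrist")
m=cv2.inRange(hsv,(2,120,60),(22,255,255));c,p,a=blob(m,(330,150,365,190));(q,r)=cv2.minEnclosingCircle(c)
P=onz("wrist",q,.07,mm);print(p,q,r,P)
# box outline: non-green
g=cv2.inRange(hsv,(55,90,20),(95,255,255));
def edge(rows,x0,x1,first):
    pts=[]
    for y in rows:
        k=np.where(g[y,x0:x1]==0)[0]
        pts.append(onz("wrist",(x0+(k[0] if first else k[-1]),y),.07,mm))
    pts=np.array(pts);v=cv2.fitLine(pts[:,:2].astype(np.float32),cv2.DIST_HUBER,0,.01,.01).ravel();return v
L=edge(range(75,140,3),235,262,True);R=edge(range(40,185,4),430,462,False)
for v in(L,R):print(np.degrees(np.arctan(v[1]/v[0])),v)
pts=np.array([onz("wrist",(x,5+np.where(g[5:40,x]==0)[0][0]),.07,mm) for x in range(265,440,5)]);T=cv2.fitLine(pts[:,:2].astype(np.float32),cv2.DIST_HUBER,0,.01,.01).ravel();print("back",np.degrees(np.arctan2(-T[0],T[1])),T)
a=np.radians(6.);ex=np.array([np.cos(a),np.sin(a)]);ey=np.array([-ex[1],ex[0]])
rel=lambda v:((v[2:]-P[:2])@ex,(v[2:]-P[:2])@ey)
print(rel(L),rel(R),rel(T))
o=ctrl.get_obs();print(o["joint_pos"])
E
```

```text
(347.1272727272727, 167.73333333333332) (347.2767028808594, 167.68931579589844) 10.414715766906738 [ 0.46081927 -0.03075204  0.07      ]
-13.301216 [ 0.973174   -0.2300704   0.5198371   0.09339479]
6.0267777 [ 0.9944729   0.10499325  0.53292865 -0.1347237 ]
back -174.15292 [ 0.1018737  -0.99479735  0.6199586  -0.00512565]
(np.float64(0.07167138120432776), np.float64(0.11729769631818705)) (np.float64(0.060846354345280754), np.float64(-0.11093956712124743)) (np.float64(0.1609462138010164), np.float64(0.0088514221570524))
[ 25.13149409  -3.20888075 -19.53330002   0.10481598 -73.69198721
  70.69955427]
```

Call:
{"name": "arm_command", "arguments": {"targets": [[[0,0,0,0.4,-1.8,-3.4,0],[0,0,0,0.8,-3.5,-7,0],[0,0,0,0.8,-3.5,-11,0],[0,0,0,0.8,-3.5,-15,0],[0,0,0,0.8,-3.5,-18,0],[0,0,0,0.8,-3.5,-20.5,0],[0,0,0,0.8,-3.5,-20.5,0]]]}}

```text
clock: 2.07
tool_pos: [0.4573, -0.0285, 0.081]
orientation: [179.9, 0.5, 5.9]
force: [-0.1, 0.2, 0.1]
opening: 0.0004
```

Call:
{"name": "arm_command", "arguments": {"targets": [[[0,0,0,0,0,0,0],[0,0,0,0,0,-0.8,0],[0,0,0,0,0,-1.6,0],[0,0,0,0,0,-2.2,0],[0,0,0,0,0,-2.5,0],[0,0,0,0,0,-2.5,0]]]}}

```text
clock: 2.57
tool_pos: [0.4625, -0.027, 0.0641]
orientation: [180.0, -0.2, 6.1]
force: [-13.7, 3.7, 40.6]
opening: 0.0002
```

Call:
{"name": "arm_command", "arguments": {"targets": [[[0,0,0,-0.5,0,4,0],[0,0,0,-1,0,8,0],[0,0,0,-1.5,0,12,0],[0,0,0,-2,0,16,0],[0,0,0,-2.5,0,20,0],[0,0,0,-3,0,24,0],[0,0,0,-3,0,24,0],[0,0,0,-3,0,24,0]]]}}

```text
clock: 3.23
tool_pos: [0.4319, -0.027, 0.3035]
orientation: [-179.9, -0.4, 6.0]
force: [-0.8, -0.3, -1.2]
opening: 0.0003
```

Call:
{"name": "arm_command", "arguments": {"targets": [[[0,0,0,0,0,0,0],[0,0,0,0,0,0,0],[0,0,0,0,0,0,0],[0,0,0,0,0,0,0],[0,0,0,0,0,0,0],[0,0,0,0,0,0,0]]]}}

```text
clock: 3.73
tool_pos: [0.4309, -0.0275, 0.3]
orientation: [180.0, 0.1, 6.0]
force: [0.4, -0.1, -0.6]
opening: 0.0007
```

```bash
python3 - <<'E'
from h import *
import pickle
o=ctrl.get_obs();print(o["clock"],o["tool_pos"],o["orientation"],o["force"])
m=ctrl.camera_model("wrist");pickle.dump(m,open("m2.pkl","wb"))
w=ctrl.snapshot("wrist");cv2.imwrite("pics/w2.png",w)
t=ctrl.snapshot("top");cv2.imwrite("pics/t2.png",t)
t=cv2.resize(t[170:300,300:450],None,fx=3,fy=3)
v=np.zeros((400,1090-290,3),np.uint8);v[:,:450]=np.vstack([t,np.zeros((10,450,3),np.uint8)]);v[:,450:]=w[:,170:520];cv2.imwrite("pics/v2.png",v)
E
```

```text
3.7333 [ 0.43090499 -0.0275262   0.30004858] [1.79980618e+02 6.27670791e-02 6.02348446e+00] [ 0.42922276 -0.13603633 -0.5812491 ]
```

View pics/v2.png

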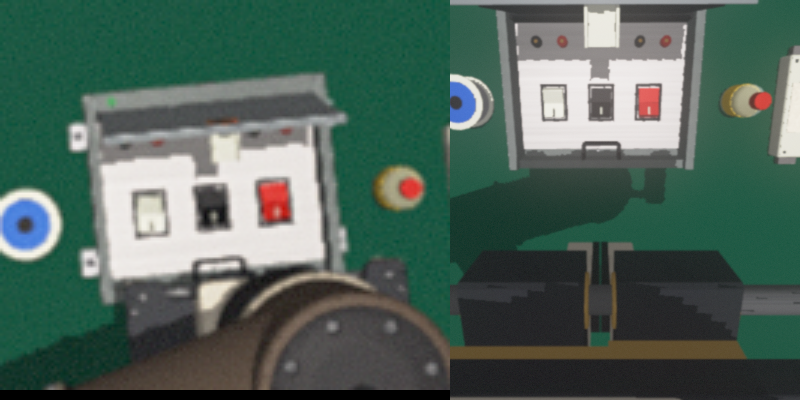

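The lid is open. The rockers, left to right, are white, black and red, with red at wrist full-image (368,102), on the box's -y side.

```bash
python3 - <<'E'
from h import *
import pickle
for n,f,roi,m in(("wrist","w2",(350,75,395,130),pickle.load(open("m2.pkl","rb"))),("top","t2",(380,225,402,250),None)):
    hsv=cv2.cvtColor(cv2.imread(f"pics/{f}.png"),cv2.COLOR_BGR2HSV)
    k=cv2.inRange(hsv,(0,130,60),(8,255,255))|cv2.inRange(hsv,(172,130,60),(180,255,255))
    c,p,a=blob(k,roi);r=cv2.minAreaRect(c);print(n,p,a,r,onz(n,r[0],.041,m).round(4))
    print(np.array([onz(n,q,.041,m)[:2] for q in cv2.boxPoints(r)]).round(4).tolist())
print("pred axis",np.array([.461,-.029])+.047*np.array([.9945,.1045])-.058*np.array([-.1045,.9945]))
E
```

```text
wrist (368.4968152866242, 100.72186836518047) 471.0 ((368.5, 101.5), (25.0, 19.0), 90.0) [ 0.5136 -0.0774  0.041 ]
[[0.5266, -0.064], [0.529, -0.0866], [0.5003, -0.0911], [0.4979, -0.068]]
top (391.0660377358491, 236.69811320754718) 106.0 ((391.1299743652344, 236.90997314453125), (12.0208158493042, 9.050968170166016), 81.8698959350586) [ 0.5136 -0.0788  0.041 ]
[[0.5282, -0.0639], [0.532, -0.0888], [0.4991, -0.0937], [0.4952, -0.0689]]
pred axis [ 0.5138025 -0.0817695]
```

Call:
{"name": "arm_command", "arguments": {"targets": [[[0.012,-0.115,0,2.5,-1.7,0,0],[0.024,-0.23,0,5,-3.4,0,0],[0.037,-0.348,0,7.7,-5.2,0,0],[0.037,-0.348,0,7.7,-5.2,-4,0],[0.037,-0.348,0,7.7,-5.2,-8,0],[0.037,-0.348,0,7.7,-5.2,-12,0],[0.037,-0.348,0,7.7,-5.2,-14,0],[0.037,-0.348,0,7.7,-5.2,-14,0]]]}}

```text
clock: 4.5
tool_pos: [0.5046, -0.0803, 0.1555]
orientation: [180.0, -19.6, 6.0]
force: [-1.3, -0.2, -0.7]
opening: 0.0005
```

Call:
{"name": "arm_command", "arguments": {"targets": [[[0,0,0,0,0,-2,0],[0,0,0,0,0,-4,0],[0,0,0,0,0,-6,0],[0,0,0,0,0,-8,0],[0,0,0,0,0,-9.5,0],[0,0,0,0,0,-9.5,0],[0,0,0,0,0,-9.5,0]]]}}

```text
clock: 5.08
tool_pos: [0.5085, -0.0797, 0.0662]
orientation: [180.0, -20.0, 6.1]
force: [-0.0, -0.2, 0.4]
opening: 0.0006
```

```bash
python3 - <<'E'
from h import *
o=ctrl.get_obs();print(o["clock"],o["tool_pos"],o["orientation"],o["force"])
s=ctrl.snapshot("scene")[100:300,120:380];w=ctrl.snapshot("wrist")
cv2.imwrite("pics/v3.png",np.hstack([cv2.resize(s,(520,400)),w[:,240:520]]))
E
```

```text
5.0833 [ 0.50846839 -0.07970353  0.06617003] [179.95101364 -20.01887527   6.06876588] [-0.03167304 -0.21310473  0.39173348]
```

View pics/v3.png

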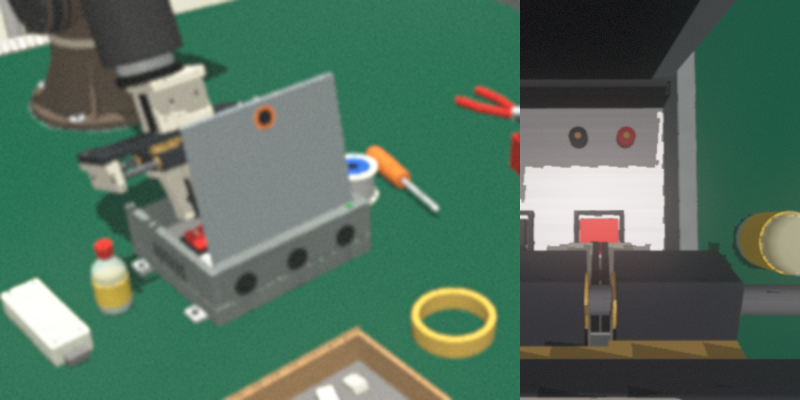

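The fingertips are centred over the near half of the red rocker. The far half is visible at about (600,230), and the lid stands clear behind.

Call:
{"name": "arm_command", "arguments": {"targets": [[[0,0,0,0,0,-0.8,0],[0,0,0,0,0,-1.5,0],[0,0,0,0,0,-2.1,0],[0,0,0,0,0,-2.5,0],[0,0,0,0,0,-2.6,0],[0,0,0,0,0,-2.6,0]]]}}

```text
clock: 5.68
tool_pos: [0.5088, -0.0816, 0.0428]
orientation: [-179.6, -19.8, 6.0]
force: [-0.3, -1.1, 0.1]
opening: 0.0004
```

Call:
{"name": "arm_command", "arguments": {"targets": [[[0,0,0,0,0,-0.2,0],[0,0,0,0,0,-0.4,0],[0,0,0,0,0,-0.5,0],[0,0,0,0,0,-0.5,0]]]}}

```text
clock: 6.02
tool_pos: [0.5095, -0.0818, 0.0405]
orientation: [-179.5, -19.9, 6.0]
force: [-19.4, 5.3, 36.3]
opening: 0.0004
```

Call:
{"name": "arm_command", "arguments": {"targets": [[[0,0,0,0,0,3,0],[0,0,0,0,0,7,0],[0,0,0,0,0,11,0],[0,0,0,0,0,15,0],[0,0,0,0,0,19,0],[0,0,0,0,0,23,0],[-0.018,0.174,0,0,0,26,0],[-0.037,0.348,0,0,0,28,0]]]}}

```text
clock: 6.68
tool_pos: [0.5073, -0.0811, 0.3196]
orientation: [-179.4, -7.9, 6.1]
force: [2.6, 0.4, -0.0]
opening: 0.0006
```

```bash
python3 - <<'E'
from h import *
o=ctrl.get_obs();print(o["clock"],o["tool_pos"],o["orientation"],o["force"])
t=ctrl.snapshot("top")[170:300,300:450];w=ctrl.snapshot("wrist")
cv2.imwrite("pics/v4.png",np.hstack([cv2.resize(t,(400,400)),w[:,150:550]]))
E
```

```text
6.6833 [ 0.507288   -0.08113873  0.31963052] [-179.35103386   -7.91194571    6.09498009] [ 2.57156053  0.40968622 -0.00461529]
```

View pics/v4.png

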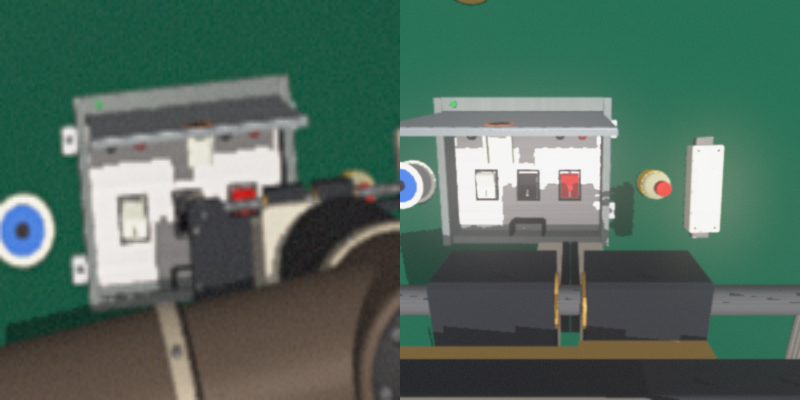

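```bash
python3 - <<'E'
import cv2,numpy as np
a=cv2.imread("pics/w2.png")[75:130,255:400];b=cv2.imread("pics/v4.png")[160:215,460:605]
cv2.imwrite("pics/v5.png",np.vstack([cv2.resize(x,(725,275),interpolation=2) for x in(a,b)]))
E
```

```text
(no output)
```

View pics/v5.png

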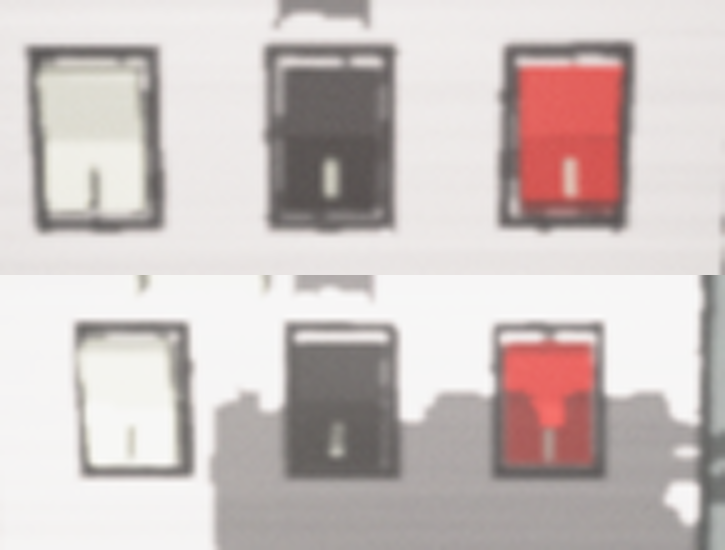

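Call:
{"name": "arm_command", "arguments": {"targets": [[[0,0,0,-2.6,1.7,0,0],[0,0,0,-5.2,3.5,-1,0],[0,0,0,-7.7,5.2,-2,0],[0,0,0,-7.7,5.2,-2,0],[0,0,0,-7.7,5.2,-2,0]]]}}

```text
clock: 7.2
tool_pos: [0.4307, -0.0287, 0.2943]
orientation: [-179.4, -7.8, 6.2]
force: [0.8, 0.7, 2.1]
opening: 0.0004
```

```bash
python3 - <<'E'
from h import *
o=ctrl.get_obs();print(o["clock"],o["tool_pos"],o["orientation"],o["force"])
w=ctrl.snapshot("wrist");cv2.imwrite("pics/w6.png",w)
m=ctrl.camera_model("wrist");q=proj("wrist",[.5137,-.079,.041],m);q2=proj("wrist",[.526,.036,.041],m);print(q,q2)
x0,x1=int(q2[0]-30),int(q[0]+30);y=int(q[1])
b=w[max(y-32,0):y+32,x0:x1];a=cv2.imread("pics/w2.png")[75:130,255:400]
cv2.imwrite("pics/v6.png",np.vstack([cv2.resize(x,(725,290),interpolation=2) for x in(a,b)]))
E
```

```text
7.2 [ 0.43067925 -0.02874127  0.29427615] [-179.42725306   -7.79425519    6.17417045] [0.79672698 0.72646111 2.14701307]
[369.10886882 131.96247242] [278.47607273 111.81374771]
```

View pics/v6.png

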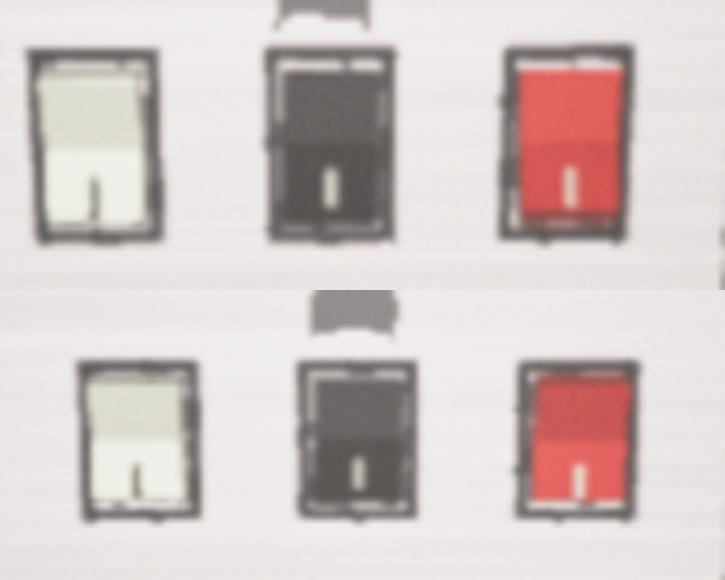

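Red is now on: its near half is bright and level, like the white one. Black and white are unchanged. Next I go behind the lid.

Call:
{"name": "arm_command", "arguments": {"targets": [[[0,0.05,0,3,0.3,1,0],[0,0.1,0,7,0.6,1.5,0],[-0.014,0.135,0,11,0.9,1.5,0],[-0.014,0.135,0,15,1.3,1.5,0],[-0.014,0.135,0,18.5,1.6,1,0],[-0.014,0.135,0,20,1.8,1,0],[-0.014,0.135,0,20,1.8,1,0],[-0.014,0.135,0,20,1.8,1,0]]]}}

```text
clock: 7.92
tool_pos: [0.6334, -0.0124, 0.3027]
orientation: [-179.5, 0.2, 5.9]
force: [0.4, -0.9, 0.1]
opening: 0.0006
```

Call:
{"name": "arm_command", "arguments": {"targets": [[[0,0,0,0,0,-3,0],[0,0,0,0,0,-6,0],[0,0,0,0,0,-9,0],[0,0,0,0,0,-10.5,0],[0,0,0,0,0,-10.5,0],[0,0,0,0,0,-10.5,0]]]}}

```text
clock: 8.42
tool_pos: [0.6319, -0.0123, 0.2003]
orientation: [-179.5, 0.0, 6.0]
force: [-0.3, -0.2, 1.4]
opening: 0.0005
```

Call:
{"name": "arm_command", "arguments": {"targets": [[[0,0,0,-1.5,-0.15,-0.2,0],[0,0,0,-3,-0.3,-0.4,0],[0,0,0,-4.1,-0.43,-0.55,0],[0,0,0,-5.2,-0.55,-0.7,0],[0,0,0,-6.3,-0.67,-0.9,0],[0,0,0,-7.4,-0.8,-1.2,0],[0,0,0,-8.5,-0.9,-1.6,0],[0,0,0,-8.5,-0.9,-1.6,0]]]}}

```text
clock: 9.08
tool_pos: [0.5466, -0.0209, 0.1861]
orientation: [-179.5, -0.2, 6.0]
force: [-0.5, -0.3, 0.3]
opening: 0.0003
```

```bash
python3 - <<'E'
from h import *
o=ctrl.get_obs();print(o["clock"],o["tool_pos"],o["orientation"],o["force"])
s=ctrl.snapshot("scene")[60:300,120:380];cv2.imwrite("pics/v7.png",cv2.resize(s,(650,600)))
E
```

```text
9.0833 [ 0.54661453 -0.02093115  0.18606708] [-179.45961107   -0.19574487    5.9863015 ] [-0.5246542  -0.30475694  0.28569727]
```

View pics/v7.png

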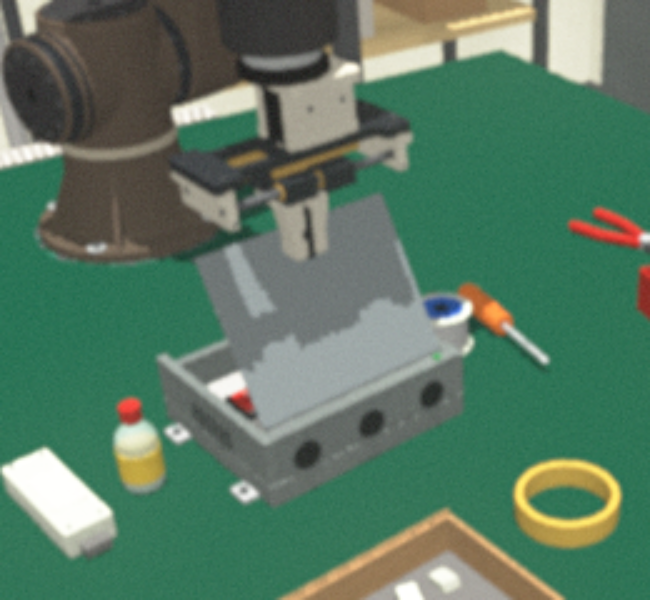

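The lid leans at about 60° with the fingertips on its outer face. I continue along the arc.

Call:
{"name": "arm_command", "arguments": {"targets": [[[0,0,0,-1.05,-0.1,-0.55,0],[0,0,0,-2.1,-0.2,-1.15,0],[0,0,0,-3.05,-0.3,-1.9,0],[0,0,0,-4.0,-0.4,-2.65,0],[0,0,0,-4.8,-0.5,-3.55,0],[0,0,0,-5.6,-0.6,-4.5,0],[0,0,0,-6.25,-0.65,-5.55,0],[0,0,0,-6.9,-0.7,-6.6,0]]]}}

```text
clock: 9.8
tool_pos: [0.4806, -0.0274, 0.1195]
orientation: [-179.5, -0.3, 6.0]
force: [1.5, -0.4, 0.4]
opening: 0.0005
```

Call:
{"name": "arm_command", "arguments": {"targets": [[[0,0,0,-0.5,-0.05,-1.2,0],[0,0,0,-1.0,-0.1,-2.4,0],[0,0,0,-1.3,-0.15,-3.6,0],[0,0,0,-1.6,-0.2,-4.7,0],[0,0,0,-1.7,-0.2,-5.3,0],[0,0,0,-1.7,-0.2,-5.6,0],[0,0,0,-1.7,-0.2,-5.7,0],[0,0,0,-1.7,-0.2,-5.7,0]]]}}

```text
clock: 10.47
tool_pos: [0.4646, -0.0291, 0.0644]
orientation: [-179.5, -0.3, 6.1]
force: [-7.5, 1.4, 26.2]
opening: 0.0001
```

At the stop (z 0.0644, 26 N). Now I release upward and look.

Call:
{"name": "arm_command", "arguments": {"targets": [[[0,0,0,0,0,0.5,0],[0,0,0,0,0,1.5,0],[0,0,0,0,0,4,0],[0,0,0,0,0,8,0],[0,0,0,0,0,12,0],[0,0,0,0,0,16,0],[0,0,0,0,0,20,0],[0,0,0,0,0,22,0]]]}}

```text
clock: 11.13
tool_pos: [0.4636, -0.0299, 0.2877]
orientation: [-179.5, -0.5, 6.0]
force: [1.5, 1.0, 0.8]
opening: 0.0004
```

Call:
{"name": "arm_command", "arguments": {"targets": [[[0,0,0,-3,2,0,0],[0,0,0,-3,2,0,0],[0,0,0,-3,2,0,0],[0,0,0,-3,2,0,0],[0,0,0,-3,2,0,0],[0,0,0,-3,2,0,0]]]}}

```text
clock: 11.63
tool_pos: [0.4317, -0.01, 0.2808]
orientation: [-179.5, 0.0, 6.0]
force: [0.1, -0.3, -0.0]
opening: 0.0009
```

```bash
python3 - <<'E'
from h import *
o=ctrl.get_obs();print(o["clock"],o["tool_pos"],o["force"])
s=ctrl.snapshot("scene")
k=cv2.inRange(cv2.cvtColor(s,cv2.COLOR_BGR2HSV),(2,120,60),(22,255,255));print("ring scene",blob(k,(215,180,240,198))[1:])
s=cv2.resize(s[100:300,120:380],(520,400));w=ctrl.snapshot("wrist")
cv2.imwrite("pics/v8.png",np.hstack([s,w[:,210:490]]))
E
```

```text
11.6333 [ 0.43174316 -0.0100456   0.28075399] [ 0.11052628 -0.25328383 -0.00636589]
ring scene ((228.375, 190.83333333333334), 24.0)
```

View pics/v8.png

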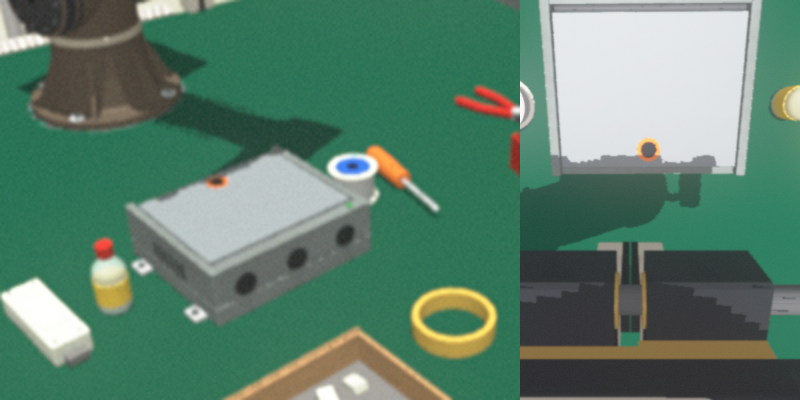

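The lid is shut and flush: the scene ring is at (228.4,190.8), against (228.2,190.8) at the start. It has stayed shut for about 1 s since release.

```bash
python3 -c "
from plant import ctrl
print(ctrl.close_job())"
```

```text
the job is handed in; nothing more can be done
None
```

The panel test supply should now be on and the lid latched shut. I handed the job in at about 11.7 s of the 54 s, and the interface gave no verdict.

- **Opening the lid:** I pressed the mark to its stop, with the tip at z 0.064 and about 40 N. When I let go, the lid popped open.
- **Red rocker:** I pressed its near half with the fingers tilted 20° until it reached its stop, at about 41 N total. My first check picture was shadowed and unclear. A second, clear one showed red on, black still off and white still on.
- **Closing the lid:** I pushed it down on its outer face from behind, pressed the mark to the stop at about 27 N and let go.

**Last checks:** About 1 s after release the lid was still flush. In the scene view its ring was within 0.2 px of where it started. In the last scene view, the spool, flux, driver, screwdriver, cutters and tape looked undisturbed. The parts bin was only partly in that view, but the arm never worked near it.

**Not confirmed:**
- **Rockers:** I could not see them again once the lid was shut.
- **Mark position:** The wrist and fixed cameras disagreed by about 4 mm in y on where the mark was. I aimed between the two, which was accurate enough for the presses.

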